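# Shut the socket box and stack the handled box on it

### The job

Shut the lid of the open box on the bench, then take the box with the carrying handle off the sloping rack and stack it square on the shut lid, with all four of its feet down in the four corner pockets. Lower it on gently, leave the bottom box where it stands, do not disturb the jar, hammer and screwdriver, and let go.

Things in the scene. Friction and masses are not known exactly. Their poses are not given: they have to be found in the camera images.
- rack: Fixed sheet-steel sloping rack. Origin: centre of its 165 x 150 mm footprint on the bench. x points level up the slope, y across. Flat deck 190 x 150 mm, rising at 30 degrees towards +x: its top is 30 mm above the bench at the low (-x) end, 78 mm at the origin, 125 mm at the high end. Lips: 20 mm along the low end, 12 mm along the sides.
- case: The shut, handled grey box: 160 x 110 x 68 mm with its feet but without its handle, about 0.6 kg. Origin: middle, in the plane of the bottoms of its feet. x along the long side and the handle, z up out of its lid; on the rack x runs up the slope. Four round tapered rubber feet 8 mm high, 22 mm wide above, 18 mm below, centres at x +-62, y +-37 mm.
- case_centre (a point): Centre of the handled box without its handle, half-way up: the bottoms of the feet lie 34 mm below, the lid's top 34 mm above, the middle of the handle bar 66 mm above. Axes as case.
- case_grip (a point): Middle of the handled box's handle bar, where to grasp it. Axes as case. The bar is black, straight, 108 mm long (x), 18 mm wide (y), 14 mm high (z), on end posts that leave 80 mm free between them and 25 mm below the bar, down to the lid. Nothing stands beside it.
- lowbox: The open grey box on the bench, 110 x 160 mm, 3.5 kg, full of sockets. Origin: centre of its footprint on the bench. x: short side, y: long side. The lid's hinge line runs along y at x = -55 mm (robot's side), 66 mm above the bench; latches on the +x side. Its shut lid's flat top is 78 mm above the bench.
- lid (a joint): Angle of that box's lid, rad: 0 shut, growing as its +x edge swings up and over towards -x; 1.57 upright, stop at 2.0. The hinge is stiff: the lid stays where it is left (about 2 N at the free edge moves it) and has no catch. It can be pushed shut with closed fingers on its outer face.
- lid_seat (a point): Centre of the lid in the plane of its pocket floors; moves with it. x from hinge to free edge (hinge line 55 mm away), y along the hinge, z out of the outer face, 7 mm above. Lid 110 x 160 x 12 mm. Four square pockets 26 x 26 mm, 7 mm deep, centres at x +-37, y +-62 mm. With the box stacked, case's origin lies here, its x along +-y.
- lid_edge (a point): Middle of the lid's free edge, half-way through its 12 mm thickness: 110 mm from the hinge line. Axes as lid_seat.
- jar_mid (a point): Bystander: closed glass jar, 60 mm across, 85 mm high; its centre.
- hammer_mid (a point): Bystander: hammer lying on the bench; the middle of its length.
- screwdriver_mid (a point): Bystander: screwdriver lying on the bench; the middle of its length.
Things that resemble listed ones, but are neither listed nor needed, are in the scene too. What is shaped like the lowbox but red is not meant.

How it is judged:
By the outcome, as a careful person would: the job done as asked, in the order asked, and still so for the second after the job is handed in, with the robot touching nothing.
It also fails if it takes over 64 s, if anything falls off the work surface, if the arm or the gripper's body presses on something with over 40 N, if the wrist force passes 120 N, or if a joint passes its speed limit or range.

### The arm

A 7-joint arm with a two-finger parallel gripper is mounted at the origin on the work surface. World frame = base frame: x ahead of the robot, y to its left, z up, the work surface at z = 0. Lengths are in m, angles in rad, forces in N, time in s.
With the tool pointing down it reaches from about 0.4 to 0.85 m from the base axis. Payload 4.4 kg.
Tool frame: the origin (TCP) lies midway between the tips of the shut fingers; the grasp point (between the pads) lies 19 mm behind it; z points along the fingers, y is the direction in which the jaws open and shut (so a half turn about z gives the same grasp; the last joint's range is limited). The gripper opens to 94 mm and grips with 3 to 60 N. Pads are 16 mm wide; open, the fingers measure 119 mm over their backs; the gripper's body (75 mm by 177 mm) begins 78 mm behind the grasp point.
Start: joints at [-1.27, 0.628, 0.038, 1.517, -0.027, 0.996, -0.02], TCP at [0.233, 0.607, 0.205] pointing down, gripper open.
Joint ranges: [-3.06, 3.06], [-0.37, 2.12], [-1.25, 1.32], [0.18, 2.47], [-1.1, 4.24], [0.23, 1.98], [-2.94, 2.94]. Speed limits (rad/s): [2.57, 2.57, 3.14, 3.14, 3.14, 3.14, 3.14].

### API

Orientations are given as a unit quaternion [x, y, z, w].
In Python, from workcell import manip gives the robot as it stands. The module is installed in compiled form; this text tells all that it offers.
- The arm moves only by the tool move_arm, never from a script. Its argument "deltas" is a list of rows, each an object with "delta_pos": the shift along the world's x, y, z in m, a list of three; "spin": the turn about the world's z in degrees. In form: [{"delta_pos": [tx, ty, tz], "spin": spin}, ...]. A call has 1 to 12 rows; each row is the pose to reach, as a shift and turn from the pose commanded when the call began; what a row does not reach only later rows make up. A row lasts 1/10 s, in which the tool goes at most 50 mm and 8.59 degrees, less where a joint would pass 70% of its speed; a pose out of reach is approached as far as the arm can. A call with a gripper value outside its range is refused whole. "gripper" is the gripper's target within -1 to 1 (shut at 1, half-way at 0, fully open at -1), set as the call begins (left out, the last holds). The fingers move at their own pace and stop on an object; the grip force is fixed at half the most. Time passes only in rows, so rows that repeat a pose let the fingers close. It gives the time, the measured TCP pose, the force and the opening at its end, in the units of the state.
- manip.read_state(): the state, without advancing time (a new reading comes with each control period).
- manip.read_camera(name): name is "scene" or "side" or "wrist"; returns the picture (400x640x3 uint8, red, green, blue); there is no depth.
- manip.camera_model(name): a dict with "mtx" (3x3 intrinsics, pixels), "k1" (the pictures are not rectified: a ray, as slopes to the right and down, at radius r is drawn at 1 + k1 r^2 times it, then the intrinsics apply), "view" (4x4, takes a point from world to camera coordinates). Camera axes: x right, y up, looking along -z (the intrinsics and any distortion apply to the point x, -y, -z); pixel columns grow to the right and rows downward; lengths in m; the calibration is good to about 2 mm. A picture is of the moment at which its call begins: read the wrist's pose just before it. camera_model takes no time and is no camera call; for the wrist camera it gives the pose at the moment of the call.
- manip.sign_off(): hands the job in, once; it reports no verdict.
The state is a dict: "time": time; "q": joint angles; "qvel": joint speeds; "effort": joint torques, N m; "eef_pos": TCP position; "eef_rot": TCP orientation; "contact_force": force on the tool from outside, world axes, zero at the start; "torque": the same for the moment, N m; "opening": finger opening in m.
Only numpy, scipy, OpenCV 4.12 (cv2) and the standard library are available. Lean on these libraries where they do the work, as an engineer would, in place of code of your own. Each camera call takes 0.05 s, during which the arm holds its last target. There are 200 camera calls.

## Working session

There is one attempt and no reset: what is moved stays moved. The work goes in short steps, Python scripts to look and compute and a tool call to move; the robot and the scene stay as the last step left them, time stands still between calls to the robot, and variables do not carry over. Pictures are saved under pics/ and viewed, about 8 in all and at most 12, crops included, and the job is handed in when it is done.

Besides the shell and the picture viewer there is one more tool, called after "Request:" as name(argument=value, ...) on one line, values as JSON. move_arm: Moves the arm, as the interface text tells. Its arguments: {"type":"object","properties":{"deltas":{"type":"array","items":{"type":"object","properties":{"delta_pos":{"type":"array","items":{"type":"number"}},"spin":{"type":"number"}}}},"gripper":{"type":"number"}},"required":["deltas"]}

```bash
mkdir -p pics; python3 - <<'E'
from workcell import manip
import cv2,numpy as np
for n in("scene","side"):
    im=manip.read_camera(n); cv2.imwrite(f"pics/{n}0.png",im[:,:,::-1])
    m=manip.camera_model(n); print(n,m)
s=manip.read_state(); print(s)
E
```

```text
scene {'mtx': array([[428.41708119,   0.        , 323.29756728],
       [  0.        , 428.41708119, 198.20350637],
       [  0.        ,   0.        ,   1.        ]]), 'k1': -0.04845255448788565, 'view': array([[-0.74533537,  0.66663231, -0.00874932,  0.46841851],
       [-0.36575768, -0.3978966 ,  0.8413677 ,  0.11989209],
       [ 0.55740157,  0.63030124,  0.5403923 , -1.70961504],
       [ 0.        ,  0.        ,  0.        ,  1.        ]])}
side {'mtx': array([[413.13796052,   0.        , 319.46603579],
       [  0.        , 413.13796052, 198.19301617],
       [  0.        ,   0.        ,   1.        ]]), 'k1': 0.034523416218479416, 'view': array([[ 0.92034199, -0.39110562, -0.0026467 , -0.58276748],
       [ 0.27105532,  0.63293437,  0.72520555, -0.27258234],
       [-0.28195678, -0.66815453,  0.68852735, -1.12874181],
       [ 0.        ,  0.        ,  0.        ,  1.        ]])}
{'time': 0.1, 'q': array([-1.2698379 ,  0.62924052,  0.03841159,  1.51824558, -0.02698773,
        0.9963278 , -0.02001962]), 'qvel': array([ 0.00027766, -0.00108614, -0.00035149, -0.00100534, -0.00217968,
       -0.00098936,  0.00066121]), 'effort': array([ 3.07948612e-03, -5.50796378e+01,  1.14741147e+00, -1.87118876e+01,
       -5.21711726e-02,  1.92753808e-02,  4.59792409e-05]), 'eef_pos': array([0.23282536, 0.60622757, 0.20466116]), 'eef_rot': array([ 1.82346025e-01,  9.83234052e-01, -8.38537670e-04, -1.51932247e-04]), 'contact_force': array([ 0.0142518 , -0.92459032, -0.0502809 ]), 'torque': array([ 0.07000171,  0.00888266, -0.0017526 ]), 'opening': 0.09400711703332514}
```

View pics/scene0.png

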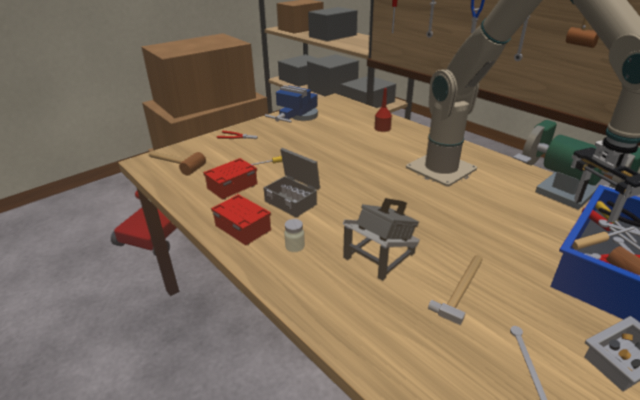

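View pics/side0.png

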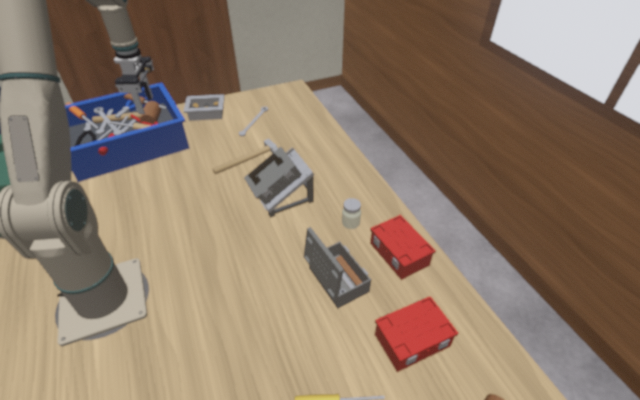

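```bash
cat > h.py <<'E'
import numpy as np,cv2
from scipy.optimize import least_squares
from scipy.spatial.transform import Rotation as R
def project(m,P):
    P=np.atleast_2d(P); c=P@m["view"][:3,:3].T+m["view"][:3,3]
    s=np.c_[c[:,0],-c[:,1]]/-c[:,2:]; s=s*(1+m["k1"]*(s**2).sum(1,keepdims=True))
    return s@np.diag(np.diag(m["mtx"])[:2])+m["mtx"][:2,2]
def crop(im,x0,y0,w,h,k):
    return cv2.resize(im[y0:y0+h,x0:x0+w],None,fx=k,fy=k,interpolation=cv2.INTER_CUBIC)
E
python3 - <<'E'
from h import *
a=crop(cv2.imread("pics/scene0.png"),255,140,170,140,4)
b=crop(cv2.imread("pics/side0.png"),235,135,150,175,3.4)
cv2.imwrite("pics/c1.png",a);cv2.imwrite("pics/c2.png",b);print(a.shape,b.shape)
E
```

```text
(560, 680, 3) (595, 510, 3)
```

View pics/c1.png

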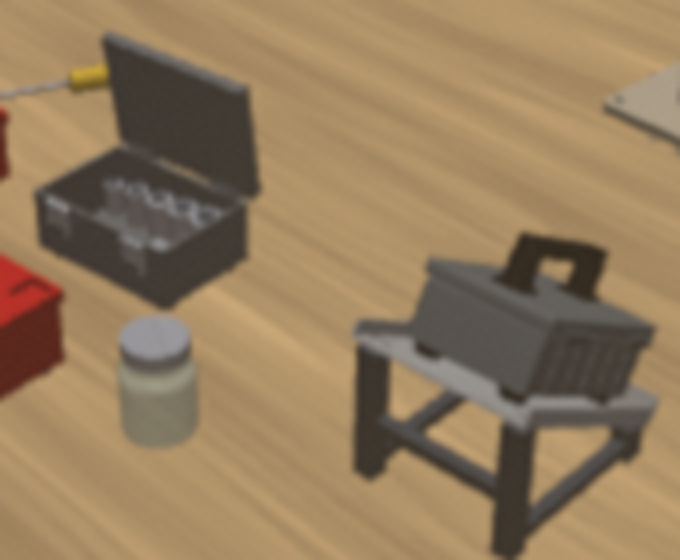

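View pics/c2.png

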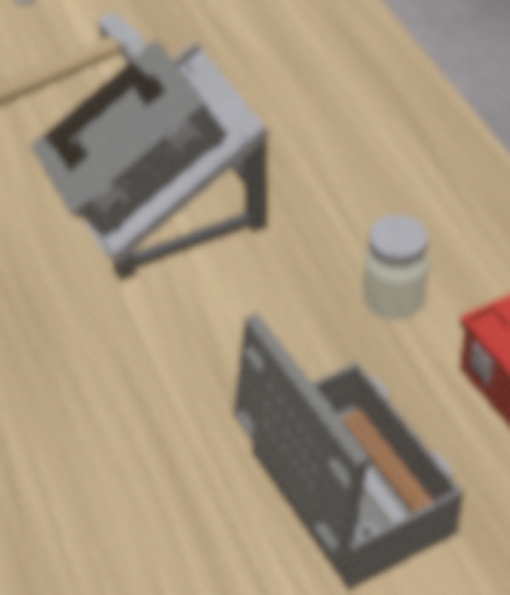

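```bash
cat > fit1.py <<'E'
from h import *
from workcell import manip
M={"scene":manip.camera_model("scene"),"side":manip.camera_model("side")}
def px(c,u,v): return (255+u/4,140+v/4) if c=="scene" else (235+u/3.4,135+v/3.4)
def lowbox(p,q):  # q: ('b',x,y,z) or ('l',s,y,t)
    x,y,w,a=p; k,i,j,l=q
    v=np.array([i,j,l])/1e3
    if k=='l':
        v=np.array([-.055+v[0]*np.cos(a)-v[2]*np.sin(a),v[1],.066+v[0]*np.sin(a)+v[2]*np.cos(a)])
    return R.from_euler('z',w).apply(v)+[x,y,0]
def case(p,q):
    return R.from_euler('ZY',[p[3],p[4]]).apply(np.array(q)/1e3)+p[:3]
def fit(f,obs,p0):
    r=lambda p:np.concatenate([project(M[c],f(p,q))[0]-px(c,u,v) for c,q,u,v in obs])
    s=least_squares(r,p0,loss='soft_l1'); print(np.round(s.x,4)); print(np.round(r(s.x).reshape(-1,2),1).tolist()); return s.x
S,D="scene","side"
fit(lowbox,[(S,('b',55,80,0),165,306),(S,('b',55,-80,0),41,246),(S,('b',-55,80,0),247,259),(S,('b',55,-80,66),38,191),
 (S,('l',110,-80,6),104,36),(S,('l',110,80,6),247,88),(D,('l',110,80,6),253,317),(D,('l',110,-80,6),360,464),
 (D,('b',-55,-80,0),350,587),(D,('b',55,-80,0),460,530),(D,('b',55,-80,66),462,490),(D,('b',55,80,66),355,367)],[.6,-.1,0,1.6])
fit(case,[(S,(80,-55,68),432,262),(S,(80,55,68),550,322),(S,(-80,55,68),652,330),(S,(62,37,0),515,396),(S,(-62,37,0),605,400),(S,(62,-37,0),430,353),
 (D,(-80,55,68),35,147),(D,(-80,-55,68),85,209),(D,(80,55,68),152,45)],[.6,.2,.1,.3,-.52])
E
python3 fit1.py
```

```text
[ 0.6037 -0.1987  0.1439  1.4454]
[[0.5, 3.5], [-1.8, 1.7], [1.5, 1.0], [-2.7, -0.6], [-0.2, -1.0], [-0.8, -0.3], [-2.1, -0.5], [0.3, -0.9], [-1.4, 4.5], [-0.2, 2.7], [1.3, 0.3], [-0.5, -3.1]]
[ 0.5739  0.1947  0.0713  0.1262 -0.5401]
[[-1.6, -0.6], [2.6, -0.6], [0.4, -0.6], [-0.3, 1.9], [-3.9, 0.7], [-1.1, 2.0], [-1.5, -0.4], [-2.4, 1.2], [-0.0, -3.5]]
```

Request:
move_arm(deltas=[{"delta_pos": [0,0,0.05],"spin": 0},{"delta_pos": [0.01,-0.03,0.09],"spin": 7},{"delta_pos": [0.04,-0.065,0.11],"spin": 14},{"delta_pos": [0.06,-0.1,0.13],"spin": 21},{"delta_pos": [0.09,-0.135,0.15],"spin": 28},{"delta_pos": [0.11,-0.17,0.17],"spin": 28},{"delta_pos": [0.13,-0.21,0.18],"spin": 28},{"delta_pos": [0.155,-0.25,0.18],"spin": 28},{"delta_pos": [0.18,-0.29,0.18],"spin": 28},{"delta_pos": [0.2,-0.33,0.18],"spin": 28},{"delta_pos": [0.22,-0.37,0.18],"spin": 28},{"delta_pos": [0.24,-0.41,0.18],"spin": 28}], gripper=1)

```text
time: 1.3
eef_pos: [0.4734, 0.1949, 0.3853]
eef_rot: [-0.061, 0.998, -0.0, -0.0]
contact_force: [0.3, 0.9, -0.9]
opening: 0.0022
```

```bash
python3 - <<'E'
from h import *
from workcell import manip
import pickle
m=manip.camera_model("wrist"); im=manip.read_camera("wrist")[:,:,::-1]; cv2.imwrite("pics/w1.png",im)
s=manip.read_state(); print(s["eef_pos"],s["eef_rot"],s["qvel"].max()); print(m)
pickle.dump(m,open("w1.pkl","wb"))
E
```

```text
[0.47732366 0.18572023 0.38539418] [-0.05519399  0.99846956 -0.00332996  0.00103845] 0.01673298247863777
{'mtx': array([[278.08505674,   0.        , 317.22301739],
       [  0.        , 278.08505674, 197.99156662],
       [  0.        ,   0.        ,   1.        ]]), 'k1': -0.032847951342671475, 'view': array([[-1.22900938e-01,  9.92418937e-01,  1.17683585e-04,
        -1.35731248e-01],
       [-9.52882471e-01, -1.17971612e-01, -2.79459647e-01,
         5.54059289e-01],
       [-2.77327163e-01, -3.44579913e-02,  9.60157431e-01,
        -4.27245524e-01],
       [ 0.00000000e+00,  0.00000000e+00,  0.00000000e+00,
         1.00000000e+00]])}
```

View pics/w1.png

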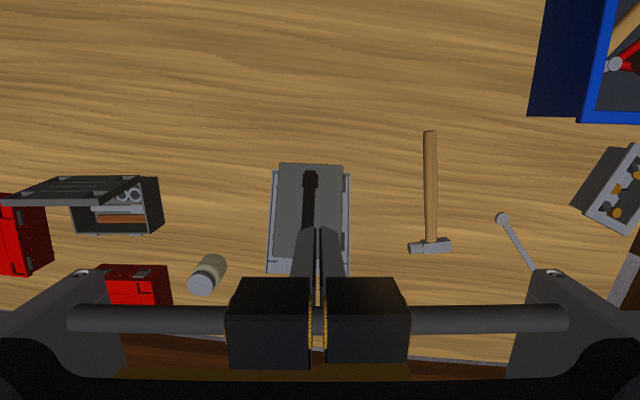

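```bash
cat > fit2.py <<'E'
import pickle
exec(open("fit1.py").read().split("S,D=")[0])
M["w"]=pickle.load(open("w1.pkl","rb"))
px0=px
def px(c,u,v): return (u,v) if c=="w" else px0(c,u,v)
S,D,W="scene","side","w"
a=fit(lowbox,[(S,('b',55,-80,66),38,191),
 (S,('l',110,-80,6),104,36),(S,('l',110,80,6),247,88),(D,('l',110,80,6),253,317),(D,('l',110,-80,6),360,464),
 (D,('b',55,-80,66),462,490),(D,('b',55,80,66),355,367),(W,('b',55,80,66),163,233),(W,('l',110,80,6),140,204),(W,('l',110,-80,6),3,204),(W,('l',0,80,12),158,177)],[.6,-.2,.1,1.5])
b=fit(case,[(S,(80,-55,68),432,262),(S,(80,55,68),550,322),(S,(-80,55,68),652,330),
 (D,(-80,55,68),35,147),(D,(-80,-55,68),85,209),(D,(80,55,68),152,45),(W,(-80,-55,68),278,164),(W,(-80,55,68),343,166),(W,(-54,0,107),311,171)],[.6,.2,.1,.3,-.52])
print("grip",case(b,(0,0,100)))
E
python3 fit2.py
```

```text
[ 0.605  -0.1906  0.1115  1.3989]
[[-1.4, -0.0], [0.7, 0.4], [-0.7, 1.8], [-0.5, -4.0], [-0.1, -4.4], [-0.2, -1.4], [-0.3, -5.1], [-8.3, 1.6], [-35.4, 0.3], [2.7, -1.0], [-13.9, -3.1]]
[ 0.5764  0.1942  0.0695  0.0983 -0.5443]
[[-2.2, -0.2], [1.2, 0.2], [0.3, 0.8], [-0.6, -0.7], [-2.4, 1.2], [1.2, -3.1], [1.0, 0.2], [-0.6, -0.3], [-1.0, 0.1]]
grip [0.52483557 0.18911652 0.15503821]
```

Request:
move_arm(deltas=[{"delta_pos": [0,-0.045,0],"spin": 0},{"delta_pos": [0,-0.09,0],"spin": 0},{"delta_pos": [0.005,-0.135,0],"spin": 0},{"delta_pos": [0.01,-0.18,0],"spin": 0},{"delta_pos": [0.015,-0.225,0],"spin": 0},{"delta_pos": [0.02,-0.27,0],"spin": 0},{"delta_pos": [0.02,-0.31,-0.01],"spin": 0},{"delta_pos": [0.02,-0.35,-0.03],"spin": 0},{"delta_pos": [0.02,-0.38,-0.06],"spin": 0},{"delta_pos": [0.02,-0.4,-0.08],"spin": 0},{"delta_pos": [0.02,-0.4,-0.08],"spin": 0},{"delta_pos": [0.02,-0.4,-0.08],"spin": 0}])

```text
time: 2.55
eef_pos: [0.4932, -0.2024, 0.3054]
eef_rot: [-0.061, 0.998, 0.001, -0.0]
contact_force: [-1.0, 1.3, 0.9]
opening: 0.0007
```

```bash
python3 - <<'E'
from h import *
from workcell import manip
import pickle
m=manip.camera_model("wrist"); im=manip.read_camera("wrist")[:,:,::-1]; cv2.imwrite("pics/w2.png",im)
s=manip.read_state(); print(s["eef_pos"],s["eef_rot"],abs(s["qvel"]).max())
pickle.dump(m,open("w2.pkl","wb"))
E
```

```text
[ 0.49379644 -0.20192877  0.30614306] [-6.15530938e-02  9.98103656e-01  3.16175171e-04  4.55934397e-04] 0.015139683484398024
```

View pics/w2.png

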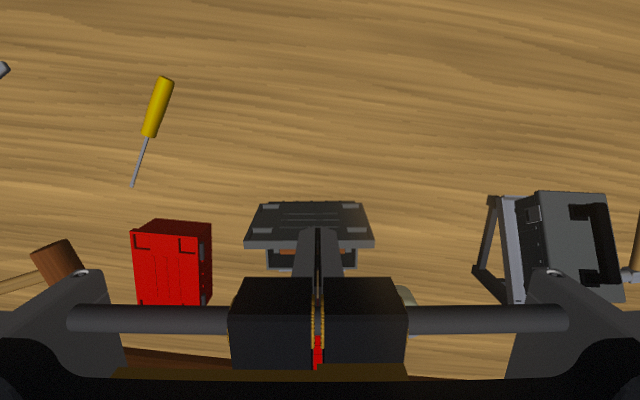

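```bash
cat >> fit2.py <<'E'
M["w"]=pickle.load(open("w2.pkl","rb"))
print("--")
a=fit(lowbox,[(S,('b',55,-80,66),38,191),
 (S,('l',110,-80,6),104,36),(S,('l',110,80,6),247,88),(D,('l',110,80,6),253,317),(D,('l',110,-80,6),360,464),
 (D,('b',55,-80,66),462,490),(D,('b',55,80,66),355,367)]+2*[(W,('l',110,80,12),374,239),(W,('l',110,-80,12),244,240),(W,('l',0,80,12),361,203),(W,('l',0,-80,12),258,204)],[.6,-.2,.1,1.5])
print(project(M["w"],lowbox(a,('l',110,80,12))))
b=fit(case,[(S,(80,-55,68),432,262),(S,(80,55,68),550,322),(S,(-80,55,68),652,330),(D,(-80,55,68),35,147),(D,(-80,-55,68),85,209),(D,(80,55,68),152,45),
 (W,(-80,-55,68),538,192),(W,(-80,55,68),603,194)],[.6,.2,.1,.3,-.52]); print("grip",case(b,(0,0,100)))
E
python3 fit2.py
```

```text
[ 0.605  -0.1906  0.1115  1.3989]
[[-1.4, -0.0], [0.7, 0.4], [-0.7, 1.8], [-0.5, -4.0], [-0.1, -4.4], [-0.2, -1.4], [-0.3, -5.1], [-8.3, 1.6], [-35.4, 0.3], [2.7, -1.0], [-13.9, -3.1]]
[ 0.5764  0.1942  0.0695  0.0983 -0.5443]
[[-2.2, -0.2], [1.2, 0.2], [0.3, 0.8], [-0.6, -0.7], [-2.4, 1.2], [1.2, -3.1], [1.0, 0.2], [-0.6, -0.3], [-1.0, 0.1]]
grip [0.52483557 0.18911652 0.15503821]
--
[ 0.609  -0.198   0.1318  1.4597]
[[-3.7, -0.1], [-0.6, -0.7], [-1.6, 0.2], [-0.7, -1.3], [1.1, -1.6], [2.7, -0.3], [1.4, -3.8], [0.4, -0.2], [-1.7, -0.1], [0.0, -0.4], [1.4, -0.5], [0.4, -0.2], [-1.7, -0.1], [0.0, -0.4], [1.4, -0.5]]
[[374.37812566 238.83568882]]
[ 0.5751  0.194   0.0699  0.0937 -0.5292]
[[-2.3, -0.3], [1.0, 0.3], [0.6, 0.2], [-0.9, -1.1], [-2.9, 0.8], [1.4, -3.1], [-1.9, 0.0], [0.3, 0.1]]
grip [0.5248535  0.18924136 0.15622721]
```

Request:
move_arm(deltas=[{"delta_pos": [0,0,-0.05],"spin": 0},{"delta_pos": [0,0,-0.1],"spin": 0},{"delta_pos": [0.01,0.001,-0.145],"spin": 0},{"delta_pos": [0.03,0.004,-0.15],"spin": 0},{"delta_pos": [0.05,0.007,-0.15],"spin": 0},{"delta_pos": [0.062,0.008,-0.148],"spin": 0},{"delta_pos": [0.074,0.01,-0.147],"spin": 0},{"delta_pos": [0.088,0.012,-0.151],"spin": 0},{"delta_pos": [0.1,0.013,-0.157],"spin": 0},{"delta_pos": [0.112,0.015,-0.165],"spin": 0},{"delta_pos": [0.122,0.016,-0.176],"spin": 0},{"delta_pos": [0.131,0.017,-0.187],"spin": 0}])

```text
time: 3.8
eef_pos: [0.6252, -0.1856, 0.1177]
eef_rot: [-0.061, 0.998, 0.0, 0.0]
contact_force: [0.1, -0.3, 0.6]
opening: 0.0001
```

Request:
move_arm(deltas=[{"delta_pos": [0.007,0.001,-0.012],"spin": 0},{"delta_pos": [0.011,0.001,-0.021],"spin": 0},{"delta_pos": [0.013,0.001,-0.03],"spin": 0},{"delta_pos": [0.014,0.001,-0.034],"spin": 0},{"delta_pos": [0.015,0.001,-0.037],"spin": 0},{"delta_pos": [0.015,0.001,-0.039],"spin": 0}])

```text
time: 4.4
eef_pos: [0.639, -0.1856, 0.0795]
eef_rot: [-0.061, 0.998, -0.0, 0.0]
contact_force: [-0.9, 0.5, 0.3]
opening: 0.0005
```

Force has stayed small; press down gently in small steps to ensure the lid is closed.

Request:
move_arm(deltas=[{"delta_pos": [0,0,-0.001],"spin": 0},{"delta_pos": [0,0,-0.002],"spin": 0},{"delta_pos": [0,0,-0.003],"spin": 0},{"delta_pos": [0,0,-0.003],"spin": 0}])

```text
time: 4.8
eef_pos: [0.6392, -0.1855, 0.0782]
eef_rot: [-0.061, 0.998, -0.0, 0.0]
contact_force: [-2.2, 1.0, 7.4]
opening: 0.0003
```

Request:
move_arm(deltas=[{"delta_pos": [0,0,0.05],"spin": 0},{"delta_pos": [0,0,0.1],"spin": 0},{"delta_pos": [-0.02,0.01,0.145],"spin": 0},{"delta_pos": [-0.055,0.025,0.17],"spin": 0},{"delta_pos": [-0.09,0.045,0.18],"spin": 0},{"delta_pos": [-0.125,0.065,0.18],"spin": 0},{"delta_pos": [-0.15,0.075,0.18],"spin": 0},{"delta_pos": [-0.15,0.075,0.18],"spin": 0},{"delta_pos": [-0.15,0.075,0.18],"spin": 0}])

```text
time: 5.7
eef_pos: [0.4896, -0.1102, 0.2573]
eef_rot: [-0.061, 0.998, -0.0, 0.001]
contact_force: [0.6, 0.0, 1.2]
opening: 0.0003
```

```bash
python3 - <<'E'
from h import *
from workcell import manip
import pickle
m=manip.camera_model("wrist"); im=manip.read_camera("wrist")[:,:,::-1]; cv2.imwrite("pics/w3.png",im)
s=manip.read_state(); print(s["eef_pos"],abs(s["qvel"]).max())
pickle.dump(m,open("w3.pkl","wb"))
P=[.609,-.198,0]+R.from_euler('z',.132).apply(np.array([[x,y,78] for x in(-55,55) for y in(-80,80)])/1e3)
p=project(m,P); print(p)
x0,y0=np.maximum(p.min(0).astype(int)-20,0); print(x0,y0)
cv2.imwrite("pics/w3c.png",crop(im,x0,y0,200,150,4))
E
```

```text
[ 0.49020805 -0.11058636  0.25702889] 0.019874308905462792
[[185.42462901 218.44035034]
 [300.74530412 217.67292479]
 [196.19379704 287.16333781]
 [302.65916848 286.95454364]]
165 197
```

View pics/w3c.png

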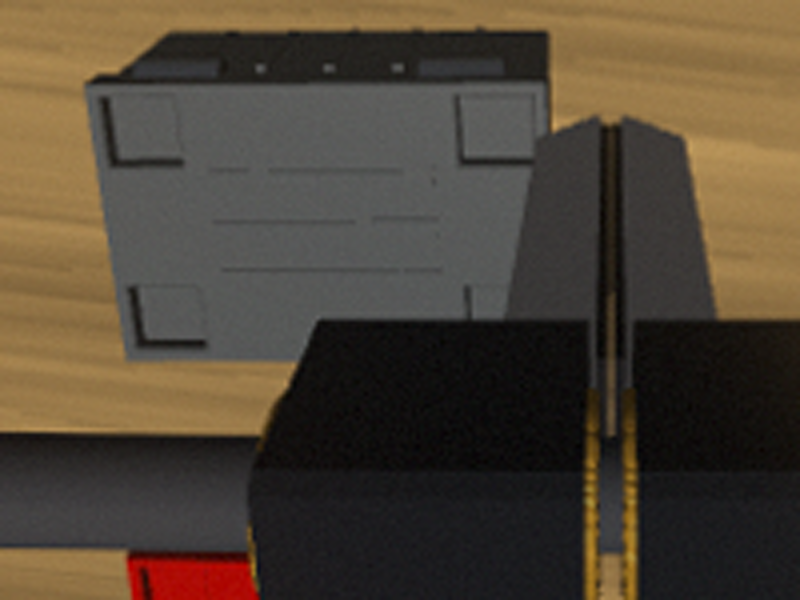

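```bash
python3 - <<'E'
from h import *
import pickle
m=pickle.load(open("w3.pkl","rb"))
O=[(-55,-80,88,84),(-55,80,548,79),(55,-80,127,360),(-50,-75,102,96),(-24,-75,108,165),(-24,-49,183,164),(-50,49,456,95),(-24,49,461,162),(-24,75,533,162),(24,-75,130,286),(50,-75,139,346),(50,-49,206,345),(24,49,465,287)]
O=np.array(O,float);P=np.c_[O[:,:2],78+0*O[:,0]]/1e3;uv=np.c_[165+O[:,2]/4-.4,197+O[:,3]/4-.4]
f=lambda p:(project(m,[p[0],p[1],0]+R.from_euler('z',p[2]).apply(P))-uv).ravel()
s=least_squares(f,[.609,-.198,.132]);print(s.x);print(f(s.x).reshape(-1,2).round(1).tolist())
E
```

```text
[ 0.60730366 -0.19761934  0.13063001]
[[-0.9, -0.3], [-0.4, 0.3], [0.0, -0.4], [-0.3, 0.0], [0.7, -0.0], [0.1, 0.2], [0.2, -0.2], [-0.2, 0.4], [0.3, 0.3], [-0.2, -0.2], [-0.1, 0.2], [0.3, 0.5], [0.4, -0.6]]
```

Request:
move_arm(deltas=[{"delta_pos": [0,0.04,0.02],"spin": 0},{"delta_pos": [0.005,0.085,0.04],"spin": 0},{"delta_pos": [0.01,0.13,0.05],"spin": 0},{"delta_pos": [0.015,0.175,0.05],"spin": -1.5},{"delta_pos": [0.02,0.22,0.05],"spin": -1.5},{"delta_pos": [0.025,0.26,0.05],"spin": -1.5},{"delta_pos": [0.03,0.29,0.05],"spin": -1.5},{"delta_pos": [0.036,0.3,0.04],"spin": -1.5},{"delta_pos": [0.036,0.3,0.03],"spin": -1.5},{"delta_pos": [0.036,0.3,0.02],"spin": -1.5},{"delta_pos": [0.036,0.3,0.02],"spin": -1.5}], gripper=-1)

```text
time: 6.85
eef_pos: [0.5242, 0.1869, 0.2745]
eef_rot: [-0.046, 0.999, -0.001, -0.002]
contact_force: [-0.0, 0.0, -0.5]
opening: 0.0851
```

```bash
python3 - <<'E'
from h import *
from workcell import manip
m=manip.camera_model("wrist"); im=manip.read_camera("wrist")[:,:,::-1].copy()
s=manip.read_state(); print(s["eef_pos"],s["opening"])
b=np.array([.575,.194,.07]);Rr=R.from_euler('ZY',[.096,-.527])
for q in [(-80,-55,68),(-80,55,68),(80,-55,68),(80,55,68),(-54,-9,107),(-54,9,107),(54,-9,107),(54,9,107)]:
    u,v=project(m,Rr.apply(np.array(q)/1e3)+b)[0]; print(q,round(u,1),round(v,1)); cv2.circle(im,(int(u+.5),int(v+.5)),1,(0,0,255) if q[2]==68 else (0,255,0),-1)
cv2.imwrite("pics/w4.png",crop(im,220,120,200,150,4))
E
```

```text
[0.52470323 0.18734883 0.27552732] 0.08894338202463267
(-80, -55, 68) 276.4 141.2
(-80, 55, 68) 361.2 141.0
(80, -55, 68) 271.6 268.5
(80, 55, 68) 366.7 268.4
(-54, -9, 107) 311.0 146.9
(-54, 9, 107) 326.9 146.9
(54, -9, 107) 310.5 242.9
(54, 9, 107) 327.9 242.8
```

View pics/w4.png

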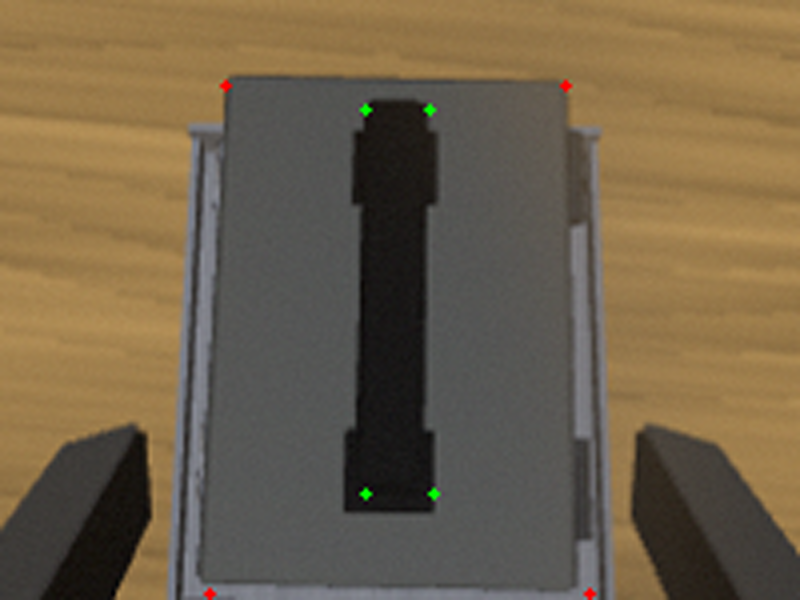

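```bash
python3 - <<'E'
exec(open("fit1.py").read().split("S,D=")[0])
M["w"]=manip.camera_model("wrist")
px0=px
def px(c,u,v): return (219.6+u/4,119.6+v/4) if c=="w" else px0(c,u,v)
S,D,W="scene","side","w"
wo=[(W,(-80,-55,68),230,77),(W,(-80,55,68),565,80),(W,(80,-55,68),203,580),(W,(80,55,68),576,588)]
ot=[(S,(80,-55,68),432,262),(S,(80,55,68),550,322),(S,(-80,55,68),652,330),(D,(-80,55,68),35,147),(D,(-80,-55,68),85,209),(D,(80,55,68),152,45)]
full=lambda p,q:case(np.r_[p[:4],-.5236],q)
for o in(wo,wo*3+ot):
    p=fit(full,o,[.575,.194,.07,.095]); print("grip",full(p,(0,0,100)),full(p,(-54,0,107)))
b=fit(case,wo*3+ot,[.575,.194,.07,.095,-.52]); print("grip",case(b,(0,0,100)))
for q in [(-54,0,107),(54,0,107),(-40,0,93)]: print((project(M["w"],case(b,q))-[219.6,119.6])*4)
E
```

```text
[0.5741 0.1927 0.0669 0.0767]
[[-0.2, -0.1], [0.2, 0.6], [-0.3, 0.0], [0.4, -0.5]]
grip [0.52424559 0.18886425 0.15347009] [0.4741281  0.18501174 0.13253221]
[0.574  0.1927 0.0673 0.0777]
[[-0.4, -0.2], [0.1, 0.5], [-0.4, 0.1], [0.5, -0.4], [-0.4, -0.2], [0.1, 0.5], [-0.4, 0.1], [0.5, -0.4], [-0.4, -0.2], [0.1, 0.5], [-0.4, 0.1], [0.5, -0.4], [-2.4, 0.1], [0.4, 0.9], [0.7, 0.8], [-0.9, -0.7], [-3.5, 1.4], [1.7, -2.1]]
grip [0.52410965 0.18877341 0.15386396] [0.47399591 0.18487237 0.13292607]
[ 0.5739  0.1927  0.0672  0.0777 -0.523 ]
[[-0.4, -0.2], [0.1, 0.5], [-0.4, 0.1], [0.5, -0.4], [-0.4, -0.2], [0.1, 0.5], [-0.4, 0.1], [0.5, -0.4], [-0.4, -0.2], [0.1, 0.5], [-0.4, 0.1], [0.5, -0.4], [-2.5, 0.1], [0.4, 1.0], [0.7, 0.8], [-0.9, -0.7], [-3.5, 1.4], [1.7, -2.1]]
grip [0.52413734 0.18877486 0.15386319]
[[397.58141182 101.98482923]]
[[392.1957833  481.85037164]]
[[396.33959684 165.80065687]]
```

Request:
move_arm(deltas=[{"delta_pos": [-0.001,0,-0.04],"spin": -1.1},{"delta_pos": [-0.001,0,-0.08],"spin": -1.1},{"delta_pos": [-0.001,0,-0.11],"spin": -1.1},{"delta_pos": [-0.001,0,-0.13],"spin": -1.1},{"delta_pos": [-0.001,0,-0.141],"spin": -1.1},{"delta_pos": [-0.001,0,-0.141],"spin": -1.1},{"delta_pos": [-0.001,0,-0.141],"spin": -1.1}])

```text
time: 7.6
eef_pos: [0.5249, 0.1895, 0.1365]
eef_rot: [-0.038, 0.999, 0.0, 0.001]
contact_force: [0.0, -0.3, -0.0]
opening: 0.0939
```

Request:
move_arm(deltas=[{"delta_pos": [0,0,0],"spin": 0},{"delta_pos": [0,0,0],"spin": 0},{"delta_pos": [0,0,0],"spin": 0},{"delta_pos": [0,0,0],"spin": 0},{"delta_pos": [0,0,0],"spin": 0},{"delta_pos": [0,0,0],"spin": 0},{"delta_pos": [0,0,0],"spin": 0},{"delta_pos": [0,0,0],"spin": 0}], gripper=1)

```text
time: 8.4
eef_pos: [0.524, 0.1898, 0.1354]
eef_rot: [-0.038, 0.999, -0.0, -0.0]
contact_force: [-0.6, 0.3, 0.3]
opening: 0.0337
```

Request:
move_arm(deltas=[{"delta_pos": [0,0,0],"spin": 0},{"delta_pos": [0,0,0],"spin": 0},{"delta_pos": [0,0,0],"spin": 0},{"delta_pos": [0,0,0],"spin": 0},{"delta_pos": [0,0,0],"spin": 0},{"delta_pos": [0,0,0],"spin": 0}])

```text
time: 9.0
eef_pos: [0.5234, 0.1891, 0.1352]
eef_rot: [-0.038, 0.999, -0.0, -0.001]
contact_force: [-1.5, -2.4, -0.4]
opening: 0.0176
```

Request:
move_arm(deltas=[{"delta_pos": [0,0,0.005],"spin": 0},{"delta_pos": [0,0,0.01],"spin": 0},{"delta_pos": [0.002,0,0.02],"spin": 0},{"delta_pos": [0.002,0,0.035],"spin": 0},{"delta_pos": [0.002,0,0.05],"spin": 0},{"delta_pos": [0.002,0,0.065],"spin": 0},{"delta_pos": [0.002,0,0.085],"spin": 0},{"delta_pos": [0.002,0,0.105],"spin": 0},{"delta_pos": [0.002,0,0.125],"spin": 0},{"delta_pos": [0.002,0,0.14],"spin": 0},{"delta_pos": [0.002,0,0.14],"spin": 0},{"delta_pos": [0.002,0,0.14],"spin": 0}])

```text
time: 10.2
eef_pos: [0.5259, 0.19, 0.2756]
eef_rot: [-0.038, 0.999, 0.0, 0.0]
contact_force: [0.5, 0.5, -7.0]
opening: 0.0177
```

```bash
python3 - <<'E'
from h import *
from workcell import manip
import pickle
W=manip.camera_model("wrist"); w=manip.read_camera("wrist")[:,:,::-1]; s=manip.read_camera("side")[:,:,::-1]; c=manip.read_camera("scene")[:,:,::-1]
pickle.dump(W,open("w5.pkl","wb"))
t=manip.read_state(); print(t["eef_pos"],t["opening"],t["contact_force"],t["torque"])
a=crop(w,190,100,266,200,3)[:, :798]
b=np.hstack([crop(s,230,90,133,100,3),crop(c,340,140,133,100,3)])
cv2.imwrite("pics/w5.png",crop(w,190,100,260,200,3)); cv2.imwrite("pics/s5.png",b); print(b.shape)
E
```

```text
[0.52531978 0.18962701 0.27445415] 0.01790706094010858 [ 0.57552213 -0.40350851 -5.89897844] [0.04624002 0.11899739 0.0192473 ]
(300, 798, 3)
```

View pics/s5.png

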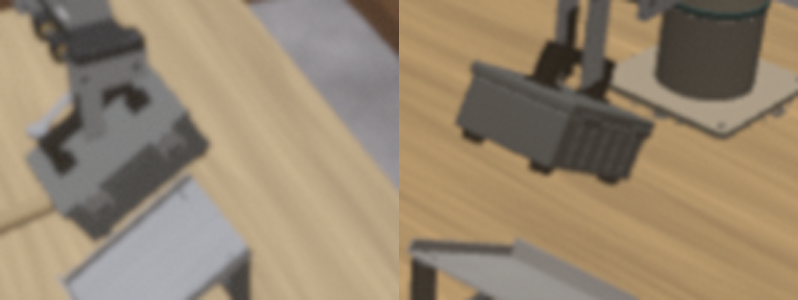

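```bash
python3 - <<'E'
from h import *
from workcell import manip
M={n:manip.camera_model(n) for n in("scene","side")}
O=[("scene",(80,-55,68),475,65),("scene",(80,55,68),575,108),("scene",(-80,55,68),652,127),("scene",(62,37,0),540,170),("scene",(62,-37,0),470,138),("side",(-80,55,68),28,157)]
px=lambda c,u,v:(229.7+u/3,89.7+v/3) if c=="side" else (339.7+(u-399)/3,139.7+v/3)
g=np.array([.525,.1895,.2935])
f=lambda p:np.concatenate([project(M[c],R.from_euler('ZY',[.0777,p[0]]).apply((np.array(q)-[p[1],0,100])/1e3)+g)[0]-px(c,u,v) for c,q,u,v in O])
s=least_squares(f,[-.4,0],x_scale=[.1,5]);print(np.degrees(s.x[0]),s.x[1],f(s.x).round(1))
# jar, hammer
for n,o in(("jar",[("scene",294,237),("side",351,213)]),("hammerhead",[("scene",447,312),("side",287,148)])):
    r=least_squares(lambda P:np.concatenate([project(M[c],P)[0]-(u,v) for c,u,v in o]),[.6,0,.04]);print(n,r.x,r.cost)
E
```

```text
-31.866145984225465 3.9176909199690786 [-1.5 -0.9 -0.1 -1.   0.4  1.5 -1.3  1.9 -0.6  2.3 -0.5  1.7]
jar [ 0.74009541 -0.00521907  0.03908617] 0.03215931456991043
hammerhead [0.65378289 0.46199981 0.02083183] 72.30973372248071
```

Request:
move_arm(deltas=[{"delta_pos": [-0.005,-0.02,0],"spin": 0},{"delta_pos": [-0.015,-0.05,0],"spin": 0},{"delta_pos": [-0.025,-0.085,0],"spin": 0},{"delta_pos": [-0.035,-0.12,0],"spin": 0},{"delta_pos": [-0.045,-0.155,0],"spin": 0},{"delta_pos": [-0.055,-0.18,0],"spin": 0},{"delta_pos": [-0.056,-0.19,-0.02],"spin": 0},{"delta_pos": [-0.056,-0.19,-0.05],"spin": 0},{"delta_pos": [-0.056,-0.19,-0.085],"spin": 0},{"delta_pos": [-0.056,-0.19,-0.12],"spin": 0},{"delta_pos": [-0.056,-0.19,-0.145],"spin": 0},{"delta_pos": [-0.056,-0.19,-0.155],"spin": 0}])

```text
time: 11.55
eef_pos: [0.4682, -0.0003, 0.118]
eef_rot: [-0.038, 0.999, -0.0, -0.003]
contact_force: [-0.7, 1.1, -5.3]
opening: 0.0175
```

Request:
move_arm(deltas=[{"delta_pos": [0,0,-0.005],"spin": 0},{"delta_pos": [0,0,-0.01],"spin": 0},{"delta_pos": [0,0,-0.013],"spin": 0},{"delta_pos": [0,0,-0.015],"spin": 0}])

```text
time: 11.95
eef_pos: [0.4708, -0.0002, 0.106]
eef_rot: [-0.038, 0.999, 0.0, 0.001]
contact_force: [0.3, -0.6, -5.6]
opening: 0.0177
```

Request:
move_arm(deltas=[{"delta_pos": [0,0,-0.002],"spin": 0},{"delta_pos": [0,0,-0.004],"spin": 0},{"delta_pos": [0.006,0,-0.005],"spin": 0},{"delta_pos": [0.012,0.001,-0.006],"spin": 0},{"delta_pos": [0.018,0.001,-0.006],"spin": 0},{"delta_pos": [0.024,0.002,-0.007],"spin": 0}])

```text
time: 12.55
eef_pos: [0.4951, 0.0017, 0.0986]
eef_rot: [-0.038, 0.999, -0.0, 0.0]
contact_force: [-0.3, -0.7, -5.2]
opening: 0.0176
```

Request:
move_arm(deltas=[{"delta_pos": [0,0,-0.002],"spin": 0},{"delta_pos": [0,0,-0.004],"spin": 0},{"delta_pos": [0,0,-0.004],"spin": 0}])

```text
time: 12.85
eef_pos: [0.4995, 0.0018, 0.0971]
eef_rot: [-0.038, 0.999, -0.0, 0.005]
contact_force: [2.8, -0.1, 12.9]
opening: 0.0176
```

Request:
move_arm(deltas=[{"delta_pos": [0.004,0,0.001],"spin": 0},{"delta_pos": [0.008,0.001,0],"spin": 0},{"delta_pos": [0.012,0.001,-0.001],"spin": 0},{"delta_pos": [0.016,0.001,-0.002],"spin": 0}])

```text
time: 13.25
eef_pos: [0.5132, 0.0029, 0.0939]
eef_rot: [-0.038, 0.999, 0.0, 0.003]
contact_force: [1.4, 0.7, 5.7]
opening: 0.0177
```

Request:
move_arm(deltas=[{"delta_pos": [0.005,0,-0.002],"spin": 0},{"delta_pos": [0.01,0.001,-0.004],"spin": 0},{"delta_pos": [0.015,0.001,-0.006],"spin": 0},{"delta_pos": [0.02,0.001,-0.008],"spin": 0}])

```text
time: 13.65
eef_pos: [0.5337, 0.0042, 0.0858]
eef_rot: [-0.038, 0.999, 0.0, 0.003]
contact_force: [3.1, 1.1, 3.9]
opening: 0.0178
```

```bash
python3 - <<'E'
from h import *
from workcell import manip
s=manip.read_camera("side")[:,:,::-1]; c=manip.read_camera("scene")[:,:,::-1]
t=manip.read_state(); print(t["eef_pos"],t["contact_force"],t["torque"])
g=t["eef_pos"]+[0,0,.019]
p=project(manip.camera_model("side"),g)[0].astype(int);q=project(manip.camera_model("scene"),g)[0].astype(int)
cv2.imwrite("pics/s6.png",np.hstack([crop(s,p[0]-65,p[1]-50,130,130,3),crop(c,q[0]-65,q[1]-60,130,130,3)]))
print(p,q)
E
```

```text
[0.53402778 0.00425954 0.08559505] [5.11628749 1.25278911 7.46239073] [ 0.32227556 -0.76459167  0.02657413]
[287 215] [346 194]
```

View pics/s6.png

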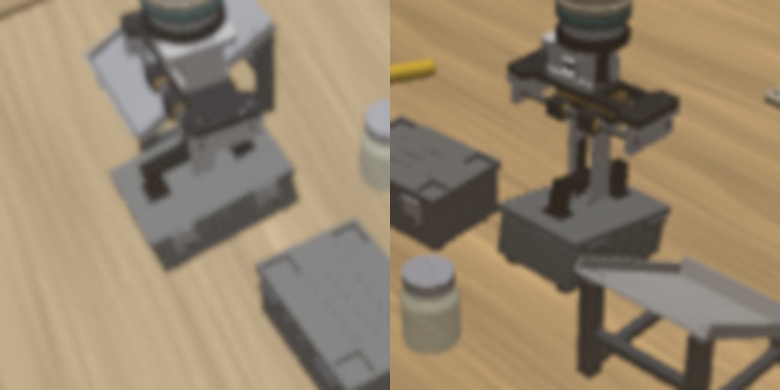

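Request:
move_arm(deltas=[{"delta_pos": [0.002,0,-0.001],"spin": 0},{"delta_pos": [0.004,0,-0.002],"spin": 0},{"delta_pos": [0.005,0,-0.003],"spin": 0},{"delta_pos": [0.005,0,-0.004],"spin": 0},{"delta_pos": [0.005,0,-0.004],"spin": 0}])

```text
time: 14.25
eef_pos: [0.5399, 0.0047, 0.0823]
eef_rot: [-0.038, 0.999, 0.0, 0.005]
contact_force: [4.9, 2.6, 9.0]
opening: 0.0178
```

Request:
move_arm(deltas=[{"delta_pos": [0,0,0.001],"spin": 0},{"delta_pos": [0,0,0.001],"spin": 0},{"delta_pos": [0,0,0.001],"spin": 0},{"delta_pos": [0,0,0.001],"spin": 0},{"delta_pos": [0,0,0.001],"spin": 0}], gripper=0.3)

```text
time: 14.75
eef_pos: [0.5346, 0.0037, 0.0812]
eef_rot: [-0.038, 0.999, -0.0, -0.001]
contact_force: [0.5, -0.8, 0.4]
opening: 0.0331
```

```bash
python3 - <<'E'
from h import *
from workcell import manip
import pickle
m=manip.camera_model("wrist"); im=manip.read_camera("wrist")[:,:,::-1].copy()
t=manip.read_state(); print(t["eef_pos"],t["opening"],t["contact_force"])
pickle.dump(m,open("w7.pkl","wb")); cv2.imwrite("pics/w7.png",im)
g=t["eef_pos"].copy();g[2]=.1
for q in [(-80,-55,68),(-80,55,68),(80,-55,68),(80,55,68)]:
    u,v=project(m,R.from_euler('z',.0777).apply((np.array(q)-[0,0,100])/1e3)+g)[0];print(q,u.round(1),v.round(1)); cv2.circle(im,(int(u+.5),int(v+.5)),1,(0,0,255),-1)
cv2.imwrite("pics/w7c.png",cv2.resize(im[:, :],None,fx=1.25,fy=1.25,interpolation=cv2.INTER_CUBIC))
E
```

```text
[0.53470988 0.00368793 0.08124263] 0.032886210434702585 [-0.15394094  0.08784613 -0.64057557]
(-80, -55, 68) 234.7 119.6
(-80, 55, 68) 398.5 119.6
(80, -55, 68) 250.9 319.0
(80, 55, 68) 382.6 319.0
```

View pics/w7c.png

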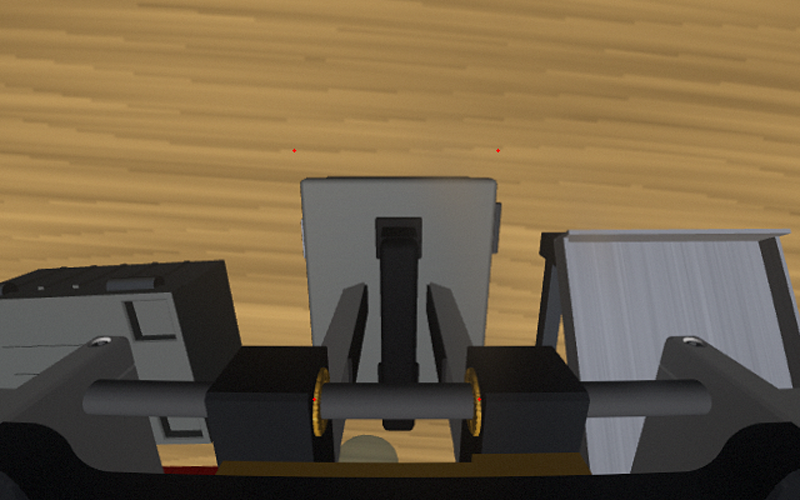

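```bash
python3 - <<'E'
from h import *
import pickle
m=pickle.load(open("w7.pkl","rb"))
Q=np.array([(-80,-55,68),(-80,55,68)])/1e3; uv=np.array([(301.5,182),(497.5,181)])/1.25
f=lambda p:(project(m,R.from_euler('z',p[2]).apply(Q)+[p[0],p[1],0])-uv).ravel()
s=least_squares(f,[.53,0,.07]); print(s.x,f(s.x))
d=R.from_euler('z',-s.x[2]).apply(np.array([.5347,.0037,0])-[s.x[0],s.x[1],0]);print("tcp in case",d)
c=lambda q:project(m,R.from_euler('z',s.x[2]).apply(np.array(q)/1e3)+[s.x[0],s.x[1],0])[0]*1.25
for q in [(54,0,107),(-54,-9,107),(-40,-9,107),(-40,0,93)]: print(q,c(q))
E
```

```text
[0.55155971 0.0074639  0.08277142] [-1.58222409  0.12410273  1.58291378  0.11518863]
tcp in case [-0.01711318 -0.0023571   0.        ]
(54, 0, 107) [400.71506719 434.33926641]
(-54, -9, 107) [380.84040976 246.77071787]
(-40, -9, 107) [381.36741044 275.24452663]
(-40, 0, 93) [400.11763312 265.42345745]
```

Request:
move_arm(deltas=[{"delta_pos": [0,0,0.02],"spin": 0},{"delta_pos": [0,0,0.06],"spin": 0},{"delta_pos": [0.008,0.002,0.1],"spin": 0},{"delta_pos": [0.014,0.002,0.14],"spin": 0},{"delta_pos": [0.014,0.002,0.14],"spin": 0},{"delta_pos": [0.014,0.002,0.14],"spin": 0},{"delta_pos": [0.014,0.002,0.14],"spin": 0}], gripper=-1)

```text
time: 15.5
eef_pos: [0.5478, 0.0058, 0.2202]
eef_rot: [-0.038, 0.999, 0.0, -0.001]
contact_force: [-0.4, 0.5, -1.0]
opening: 0.0849
```

```bash
python3 - <<'E'
from h import *
from workcell import manip
import pickle
m=manip.camera_model("wrist"); im=manip.read_camera("wrist")[:,:,::-1].copy()
t=manip.read_state(); print(t["eef_pos"],t["opening"])
pickle.dump(m,open("w8.pkl","wb")); cv2.imwrite("pics/w8.png",im)
hsv=cv2.cvtColor(im,cv2.COLOR_BGR2HSV)
mask=((hsv[:,:,1]<70)).astype(np.uint8)*255
mask[275:]=0
n,l,st,ce=cv2.connectedComponentsWithStats(mask)
for i in range(1,n):
    if st[i,4]>300: print(i,st[i],ce[i].round())
P=[(x,y,68) for x in(-80,80) for y in(-55,55)]
print(project(m,R.from_euler('z',.08).apply(np.array(P)/1e3)+[.549,.007,0]).round(1))
for r in (150,180,210,240,260): print(r,[(int(c),hsv[r,c].tolist()) for c in range(256,390,8)])
E
```

```text
[0.54768623 0.00579494 0.21997736] 0.08959588651490047
1 [  270   121    97   126 11132] [317. 183.]
2 [  380   148   186   127 16836] [461. 214.]
3 [   79   170   176   105 13142] [163. 219.]
8 [ 566  237   66   26 1113] [599. 251.]
[[269.9 120. ]
 [365.2 119.8]
 [275.8 246.6]
 [359.7 246.4]]
150 [(256, [19, 132, 149]), (264, [18, 132, 153]), (272, [18, 15, 85]), (280, [40, 7, 110]), (288, [38, 9, 110]), (296, [50, 7, 111]), (304, [30, 7, 111]), (312, [12, 35, 36]), (320, [23, 26, 39]), (328, [18, 18, 70]), (336, [25, 14, 108]), (344, [20, 21, 110]), (352, [20, 27, 114]), (360, [18, 28, 117]), (368, [18, 124, 163]), (376, [18, 123, 154]), (384, [18, 127, 145])]
180 [(256, [19, 132, 156]), (264, [18, 131, 154]), (272, [18, 120, 145]), (280, [30, 5, 104]), (288, [45, 5, 103]), (296, [48, 12, 104]), (304, [30, 2, 103]), (312, [170, 23, 33]), (320, [8, 32, 32]), (328, [40, 7, 104]), (336, [60, 5, 105]), (344, [25, 15, 105]), (352, [25, 15, 105]), (360, [15, 20, 104]), (368, [18, 116, 143]), (376, [17, 117, 150]), (384, [18, 123, 155])]
210 [(256, [19, 128, 169]), (264, [18, 131, 168]), 
[... 377 characters left out ...]
8, 133, 155]), (280, [15, 5, 95]), (288, [0, 0, 97]), (296, [0, 5, 97]), (304, [30, 3, 94]), (312, [13, 85, 21]), (320, [17, 74, 24]), (328, [60, 3, 94]), (336, [20, 8, 94]), (344, [45, 11, 92]), (352, [24, 14, 94]), (360, [18, 131, 158]), (368, [18, 127, 151]), (376, [18, 125, 141]), (384, [11, 80, 54])]
260 [(256, [18, 134, 148]), (264, [19, 133, 142]), (272, [18, 137, 140]), (280, [18, 141, 136]), (288, [18, 133, 140]), (296, [18, 132, 147]), (304, [18, 134, 146]), (312, [18, 128, 149]), (320, [18, 129, 150]), (328, [18, 133, 153]), (336, [18, 129, 150]), (344, [18, 133, 153]), (352, [18, 128, 153]), (360, [18, 129, 150]), (368, [18, 125, 149]), (376, [17, 129, 146]), (384, [17, 93, 44])]
```

```bash
cat > seg.py <<'E'
from h import *
import pickle
def rectfit(im,m,box,p0,zt,hx,hy):
    hsv=cv2.cvtColor(im,cv2.COLOR_BGR2HSV); mask=(hsv[:,:,1]<70).astype(np.uint8)
    n,l,st,ce=cv2.connectedComponentsWithStats(mask)
    u,v=map(int,box); k=l[v,u]; M=(l==k).astype(np.uint8)
    c=max(cv2.findContours(M,cv2.RETR_EXTERNAL,cv2.CHAIN_APPROX_NONE)[0],key=len)
    h=cv2.convexHull(c)[:,0].astype(float)
    c=c[:,0].astype(float)
    C=np.array([(-hx,-hy,zt),(-hx,hy,zt),(hx,hy,zt),(hx,-hy,zt)])
    def d(p):
        q=project(m,R.from_euler('z',p[2]).apply(C)+[p[0],p[1],0])
        q=q.astype(np.float32).reshape(-1,1,2)
        return np.array([cv2.pointPolygonTest(q,tuple(map(float,x)),True) for x in c])
    s=least_squares(d,p0,loss='soft_l1',f_scale=.5,diff_step=1e-3,x_scale=[.01,.01,.1]); r=d(s.x)
    return s.x,np.percentile(r,[5,50,95]).round(2),st[k]
if __name__=="__main__":
    m=pickle.load(open("w8.pkl","rb"));im=cv2.imread("pics/w8.png")
    for zt in(.066,.068): print(rectfit(im,m,(290,180),[.549,.007,.08],zt,.08,.055))
E
python3 seg.py
```

```text
(array([0.55089977, 0.00676012, 0.07783291]), array([-2.08,  0.42,  1.41]), array([  270,   121,    97,   126, 11132], dtype=int32))
(array([0.55081881, 0.00699876, 0.07788239]), array([-1.62,  0.45,  1.87]), array([  270,   121,    97,   126, 11132], dtype=int32))
```

Request:
move_arm(deltas=[{"delta_pos": [0.0015,0.001,-0.04],"spin": 0},{"delta_pos": [0.0015,0.001,-0.08],"spin": 0},{"delta_pos": [0.0015,0.001,-0.11],"spin": 0},{"delta_pos": [0.0015,0.001,-0.13],"spin": 0},{"delta_pos": [0.0015,0.001,-0.141],"spin": 0},{"delta_pos": [0.0015,0.001,-0.141],"spin": 0}])

```text
time: 16.15
eef_pos: [0.5488, 0.0067, 0.0784]
eef_rot: [-0.038, 0.999, -0.0, -0.002]
contact_force: [-0.1, -0.4, -0.2]
opening: 0.0937
```

Request:
move_arm(deltas=[{"delta_pos": [0,0,0],"spin": 0},{"delta_pos": [0,0,0],"spin": 0},{"delta_pos": [0,0,0],"spin": 0},{"delta_pos": [0,0,0],"spin": 0},{"delta_pos": [0,0,0],"spin": 0},{"delta_pos": [0,0,0],"spin": 0},{"delta_pos": [0,0,0],"spin": 0},{"delta_pos": [0,0,0],"spin": 0},{"delta_pos": [0,0,0],"spin": 0},{"delta_pos": [0,0,0],"spin": 0},{"delta_pos": [0,0,0],"spin": 0},{"delta_pos": [0,0,0],"spin": 0}], gripper=1)

```text
time: 17.35
eef_pos: [0.5506, 0.0063, 0.0804]
eef_rot: [-0.038, 0.999, -0.0, -0.0]
contact_force: [0.2, -1.4, -1.0]
opening: 0.0176
```

Request:
move_arm(deltas=[{"delta_pos": [0,0,0],"spin": 0},{"delta_pos": [0,0,0],"spin": 0},{"delta_pos": [0,0,0.005],"spin": 0},{"delta_pos": [0,0,0.015],"spin": 0},{"delta_pos": [0,0,0.03],"spin": 0},{"delta_pos": [0,0,0.05],"spin": 0},{"delta_pos": [0,0,0.08],"spin": 0},{"delta_pos": [0,0,0.11],"spin": 0},{"delta_pos": [0,0,0.14],"spin": 0},{"delta_pos": [0,0,0.15],"spin": 0},{"delta_pos": [0,0,0.15],"spin": 0}])

```text
time: 18.45
eef_pos: [0.5512, 0.0072, 0.2318]
eef_rot: [-0.038, 0.999, 0.0, 0.001]
contact_force: [0.2, -0.5, -6.7]
opening: 0.0176
```

Request:
move_arm(deltas=[{"delta_pos": [0.005,-0.01,0],"spin": -5},{"delta_pos": [0.01,-0.03,0],"spin": -12},{"delta_pos": [0.015,-0.05,0],"spin": -20},{"delta_pos": [0.02,-0.07,0],"spin": -28},{"delta_pos": [0.026,-0.09,0],"spin": -36},{"delta_pos": [0.032,-0.11,0],"spin": -44},{"delta_pos": [0.037,-0.13,0],"spin": -52},{"delta_pos": [0.042,-0.15,0],"spin": -60},{"delta_pos": [0.047,-0.17,0],"spin": -68},{"delta_pos": [0.052,-0.185,0],"spin": -76},{"delta_pos": [0.055,-0.197,0],"spin": -83},{"delta_pos": [0.057,-0.205,0],"spin": -86.9}])

```text
time: 19.65
eef_pos: [0.6063, -0.1986, 0.2277]
eef_rot: [0.661, 0.75, -0.001, -0.002]
contact_force: [-0.2, -0.8, -5.0]
opening: 0.0177
```

Request:
move_arm(deltas=[{"delta_pos": [0,0,0],"spin": 0},{"delta_pos": [0,0,-0.01],"spin": 0},{"delta_pos": [0,0,-0.025],"spin": 0},{"delta_pos": [0,0,-0.035],"spin": 0},{"delta_pos": [0,0,-0.04],"spin": 0},{"delta_pos": [0,0,-0.04],"spin": 0},{"delta_pos": [0,0,-0.04],"spin": 0},{"delta_pos": [0,0,-0.04],"spin": 0}])

```text
time: 20.45
eef_pos: [0.608, -0.1984, 0.1911]
eef_rot: [0.659, 0.752, 0.0, 0.001]
contact_force: [-0.6, -0.5, -4.4]
opening: 0.0178
```

```bash
python3 - <<'E'
from h import *
from workcell import manip
import pickle
W=manip.camera_model("wrist"); w=manip.read_camera("wrist")[:,:,::-1]; s=manip.read_camera("side")[:,:,::-1]; c=manip.read_camera("scene")[:,:,::-1]
t=manip.read_state(); e=t["eef_pos"]; r=R.from_quat(t["eef_rot"]); print(e,np.degrees(np.arctan2(*r.as_matrix()[[1,0],1])),r.as_matrix()[:,2],t["contact_force"],t["opening"])
pickle.dump(W,open("w9.pkl","wb")); cv2.imwrite("pics/w9.png",w)
a=crop(w,180,100,300,300,2)[:400]
A=[]
for im,n in((s,"side"),(c,"scene")):
    p=project(manip.camera_model(n),[.607,-.198,.1])[0].astype(int); A.append(crop(im,p[0]-50,p[1]-50,100,100,3))
cv2.imwrite("pics/v9.png",np.hstack([crop(w,190,100,250,300,2),np.vstack(A)]))
E
```

```text
[ 0.60784543 -0.19833231  0.19100331] 7.488883873161989 [ 8.80451444e-04 -1.71249217e-04 -9.99999598e-01] [-0.26189253  0.20432638 -6.50447979] 0.017627443919545484
```

View pics/v9.png

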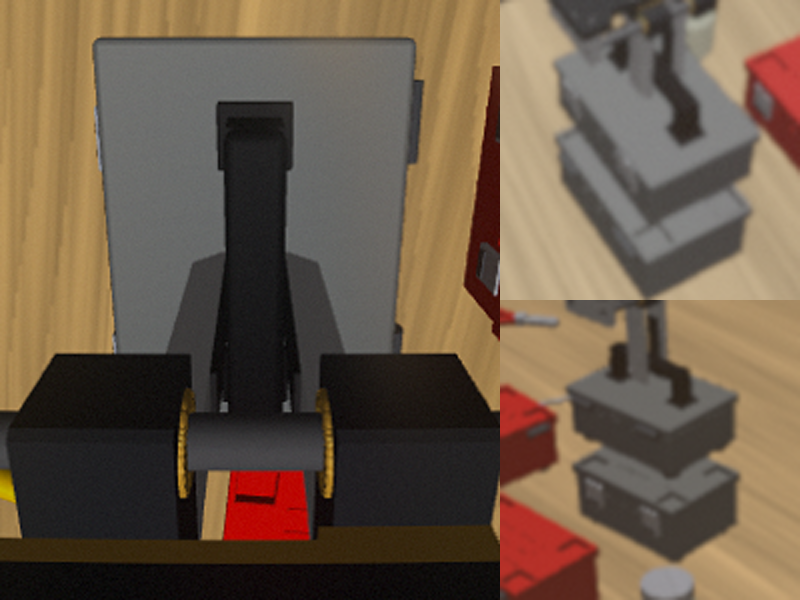

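```bash
python3 - <<'E'
from h import *
from workcell import manip
for n,off in(("side",(500,0)),("scene",(500,300))):
    m=manip.camera_model(n);p=project(m,[.607,-.198,.1])[0].astype(int)
    for z in(.178,.078):
        P=R.from_euler('z',.1306).apply(np.array([(x,y,z) for x in(-.055,.055) for y in(-.08,.08)]))+[.6073,-.1976,0]
        print(n,z,((project(m,P)-p+50+.33)*3+off).round().tolist())
E
```

```text
side 0.178 [[651.0, 189.0], [552.0, 59.0], [765.0, 133.0], [659.0, 13.0]]
side 0.078 [[648.0, 261.0], [555.0, 132.0], [754.0, 206.0], [655.0, 86.0]]
scene 0.178 [[633.0, 352.0], [737.0, 394.0], [562.0, 386.0], [667.0, 432.0]]
scene 0.078 [[638.0, 428.0], [739.0, 473.0], [570.0, 464.0], [671.0, 514.0]]
```

Request:
move_arm(deltas=[{"delta_pos": [0,0.0005,-0.008],"spin": 0},{"delta_pos": [0,0.0005,-0.016],"spin": 0},{"delta_pos": [0,0.0005,-0.022],"spin": 0},{"delta_pos": [0,0.0005,-0.026],"spin": 0},{"delta_pos": [0,0.0005,-0.029],"spin": 0},{"delta_pos": [0,0.0005,-0.03],"spin": 0},{"delta_pos": [0,0.0005,-0.03],"spin": 0}])

```text
time: 21.3
eef_pos: [0.6076, -0.1978, 0.1604]
eef_rot: [0.659, 0.752, -0.0, -0.0]
contact_force: [-0.0, 0.3, -6.1]
opening: 0.0176
```

Request:
move_arm(deltas=[{"delta_pos": [0,0,-0.001],"spin": 0},{"delta_pos": [0,0,-0.002],"spin": 0},{"delta_pos": [0,0,-0.003],"spin": 0},{"delta_pos": [0,0,-0.004],"spin": 0},{"delta_pos": [0,0,-0.004],"spin": 0}])

```text
time: 21.8
eef_pos: [0.6075, -0.1977, 0.1563]
eef_rot: [0.659, 0.752, -0.0, -0.0]
contact_force: [0.5, 0.1, -6.7]
opening: 0.0178
```

Request:
move_arm(deltas=[{"delta_pos": [0,0,-0.001],"spin": 0},{"delta_pos": [0,0,-0.002],"spin": 0},{"delta_pos": [0,0,-0.003],"spin": 0},{"delta_pos": [0,0,-0.003],"spin": 0}])

```text
time: 22.2
eef_pos: [0.6075, -0.1977, 0.1533]
eef_rot: [0.659, 0.752, -0.0, -0.0]
contact_force: [-0.1, -0.4, -6.3]
opening: 0.0176
```

Request:
move_arm(deltas=[{"delta_pos": [0,0,-0.0005],"spin": 0},{"delta_pos": [0,0,-0.001],"spin": 0},{"delta_pos": [0,0,-0.001],"spin": 0}])

```text
time: 22.5
eef_pos: [0.6076, -0.1977, 0.1524]
eef_rot: [0.659, 0.752, 0.0, -0.0]
contact_force: [-0.7, -0.4, -6.6]
opening: 0.0177
```

Request:
move_arm(deltas=[{"delta_pos": [0,0,-0.0005],"spin": 0},{"delta_pos": [0,0,-0.001],"spin": 0},{"delta_pos": [0,0,-0.0015],"spin": 0},{"delta_pos": [0,0,-0.0015],"spin": 0}])

```text
time: 22.9
eef_pos: [0.6076, -0.1978, 0.1514]
eef_rot: [0.659, 0.752, 0.0, 0.0]
contact_force: [-1.9, 1.0, -2.1]
opening: 0.0178
```

Contact begins at pocket-floor height, which is right. Nudge until the weight is carried, then open.

Request:
move_arm(deltas=[{"delta_pos": [0,0,-0.0005],"spin": 0},{"delta_pos": [0,0,-0.0005],"spin": 0}])

```text
time: 23.1
eef_pos: [0.6075, -0.1978, 0.1512]
eef_rot: [0.66, 0.752, 0.0, 0.0]
contact_force: [-3.3, 1.1, 3.2]
opening: 0.0176
```

Request:
move_arm(deltas=[{"delta_pos": [0,0,0],"spin": 0},{"delta_pos": [0,0,0],"spin": 0},{"delta_pos": [0,0,0],"spin": 0},{"delta_pos": [0,0,0],"spin": 0},{"delta_pos": [0,0,0],"spin": 0},{"delta_pos": [0,0,0],"spin": 0},{"delta_pos": [0,0,0],"spin": 0},{"delta_pos": [0,0,0],"spin": 0}], gripper=-1)

```text
time: 23.9
eef_pos: [0.6076, -0.1977, 0.1505]
eef_rot: [0.659, 0.752, 0.0, -0.0]
contact_force: [0.7, 0.2, 0.3]
opening: 0.0789
```

Request:
move_arm(deltas=[{"delta_pos": [0,0,0.02],"spin": 0},{"delta_pos": [0,0,0.05],"spin": 0},{"delta_pos": [0,0,0.09],"spin": 0},{"delta_pos": [0,0,0.12],"spin": 0},{"delta_pos": [0,0,0.14],"spin": 0},{"delta_pos": [0,0,0.14],"spin": 0},{"delta_pos": [0,0,0.14],"spin": 0}])

```text
time: 24.6
eef_pos: [0.6074, -0.1975, 0.29]
eef_rot: [0.659, 0.752, 0.0, -0.0]
contact_force: [-0.1, -0.3, -0.1]
opening: 0.0939
```

```bash
python3 - <<'E'
from seg import *
from workcell import manip
m=manip.camera_model("wrist"); im=manip.read_camera("wrist")[:,:,::-1].copy()
t=manip.read_state(); print(t["eef_pos"],t["contact_force"],t["opening"])
cv2.imwrite("pics/w10.png",im)
for zt in(.139,.146):
  p0=[.6073,-.1976,.1306-np.pi/2]
  print(project(m,R.from_euler('z',p0[2]).apply(np.array([(x,y,zt) for x in(-.08,.08) for y in(-.055,.055)]))+[p0[0],p0[1],0]).round(1).tolist())
  print(rectfit(im,m,(290,180),p0,zt,.08,.055))
# side/scene: bottom-box and bystander change vs start
for n in("side","scene"):
    a=manip.read_camera(n)[:,:,::-1]; cv2.imwrite(f"pics/{n}10.png",a); b=cv2.imread(f"pics/{n}0.png")
    d=(np.abs(a.astype(int)-b).max(2)>40)
    for k,P,r in(("jar",[.74,-.005,.04],14),):
        u,v=project(manip.camera_model(n),P)[0].astype(int); print(n,k,d[v-r:v+r,u-r:u+r].mean())
    regs={"side":{"hammer":(215,145,260,172),"screwdriver":(295,393,385,400)},"scene":{"hammer":(428,255,482,322),"screwdriver":(250,153,284,168)}}[n]
    for k,(x0,y0,x1,y1) in regs.items(): print(n,k,d[y0:y1,x0:x1].mean())
E
```

```text
[ 0.6069933  -0.19723722  0.28921042] [-0.75398065  0.13297613  0.22337693] 0.09416608292041531
[[268.8, 119.2], [364.6, 119.4], [274.5, 246.4], [358.7, 246.5]]
(array([ 0.60842418, -0.19666327, -1.43920565]), array([-1.52,  0.43,  2.06]), array([  270,   119,    97,   126, 11283], dtype=int32))
[[267.8, 119.3], [365.6, 119.4], [273.7, 248.8], [359.4, 248.9]]
(array([ 0.60895957, -0.1966045 , -1.43807003]), array([-0.32,  0.95,  4.33]), array([  270,   119,    97,   126, 11283], dtype=int32))
side jar 0.04591836734693878
side hammer 0.03209876543209877
side screwdriver 0.0
scene jar 0.0
scene hammer 0.0
scene screwdriver 0.26862745098039215
```

```bash
python3 - <<'E'
from h import *
from workcell import manip
P=R.from_euler('z',.1306).apply(np.array([(-.055,-.08,.01),(.055,-.08,.01),(.055,.08,.01),(-.055,.08,.01)]))+[.6073,-.1976,0]
for n in("side","scene"):
    a=cv2.imread(f"pics/{n}10.png");b=cv2.imread(f"pics/{n}0.png")
    for i,(u,v) in enumerate(project(manip.camera_model(n),P).astype(int)):
        A,B=[cv2.cvtColor(x[v-9:v+9,u-9:u+9],cv2.COLOR_BGR2GRAY).astype(np.float32) for x in(a,b)]
        print(n,i,(u,v),"absdiff",np.abs(A-B).mean().round(1),"shift",np.round(cv2.phaseCorrelate(B,A)[0],2))
    d=np.abs(a.astype(int)-b).max(2)>40
    if n=="scene": ys,xs=np.nonzero(d[150:172,245:290]); print("screwdriver area diffs x",xs.min()+245,xs.max()+245,"y",ys.min()+150,ys.max()+150); print(a[160,250:286:3].tolist(),b[160,250:286:3].tolist())
E
```

```text
side 0 (np.int64(337), np.int64(309)) absdiff 0.8 shift [ 0.02 -0.01]
side 1 (np.int64(371), np.int64(291)) absdiff 1.4 shift [-0.04 -0.09]
side 2 (np.int64(339), np.int64(251)) absdiff 42.0 shift [ 4.91 -4.39]
side 3 (np.int64(307), np.int64(266)) absdiff 5.4 shift [-0.1   0.13]
scene 0 (np.int64(284), np.int64(188)) absdiff 21.6 shift [-0.73 -6.66]
scene 1 (np.int64(262), np.int64(201)) absdiff 1.4 shift [0.04 0.05]
scene 2 (np.int64(295), np.int64(218)) absdiff 1.2 shift [-0.2   0.16]
scene 3 (np.int64(317), np.int64(204)) absdiff 1.2 shift [ 0.03 -0.  ]
screwdriver area diffs x 261 289 y 150 171
[[104, 146, 176], [108, 152, 185], [107, 152, 184], [102, 143, 173], [104, 143, 173], [111, 143, 168], [119, 142, 162], [104, 123, 139], [41, 109, 134], [28, 36, 46], [27, 38, 48], [30, 38, 48]] [[104, 146, 178], [108, 153, 186], [109, 153, 186], [103, 143, 174], [106, 145, 175], [110, 144, 169], [119, 142, 164], [104, 123, 139], [45, 118, 145], [42, 106, 130], [40, 96, 117], [49, 57, 66]]
```

```bash
python3 -c "
from workcell import manip
print(manip.sign_off())"
```

```text
the job is handed in; nothing more can be done
None
```

The lid is shut and the handled box is stacked on it, released, and handed in at about 25 s.

- **Lid:** I pushed it shut with closed fingers. The fingertips met resistance at 78.2 mm, matching the 78 mm given for the shut lid, and a wrist picture showed it closed.
- **Moving the box:** It stayed tilted about 30 degrees in the grip after leaving the rack. I set it down on the free bench, levelled it there and regrasped it at the middle of the handle. The highest force reported while levelling was about 13 N.
- **Stacking:** First contact came at tool height 151 mm, against 152 mm expected for feet on the pocket floors. The lowering force was only a few newtons. I let go once the lid carried the weight.

**Last checks:**
- **Seating:** The wrist-camera fit of the placed box agrees with the seat to about 1.5 mm and 0.1 degrees. The fit is better for seated feet than for feet resting on the lid top.
- **Bottom box:** The six base corners still visible moved by no more than about 0.25 px. The other two were hidden or changed by the closed lid and the stack.
- **Jar, hammer and screwdriver:** They look unchanged wherever they can be seen. The scene camera did differ at the screwdriver. I put that down to the stack now hiding its handle, because the visible part matched and so did the side camera's small strip of it.
- **Not seen by eye:** The picture allowance was used up before the release, so the final seating was checked only by numbers.

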